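Level the hallway shelf and hold the spirit level down on it

TASK

The low walnut-effect shelf by the front door droops towards its levelling foot. Lay the spirit level lengthwise on the middle of the shelf top, let go of it, and turn the round knob of the levelling foot until the bubble comes to rest between the two lines. Then press the level firmly down on the shelf with the gripper and finish still pressing it, with the bubble between the lines, so that the lock nut can be tightened; leave all the other things where they are.

Things in the scene. Friction and masses are not known exactly. Their poses are not given: they have to be found in the camera images.
- level_mid (a point): Spirit level: aluminium bar 230 mm long, 24 wide, 42 high, about 360 g, black end caps, yellowish vial in a slot in the middle of its top. It lies on its base on the bench left of the shelf. Point: its centre, 21 mm above its base; x along the bar, y across (the 24 mm to grip), z up. Pressed down anywhere near its middle it stays flat.
- level: The same spirit level, origin at the centre of its underside, same axes.
- bubble (a joint): Position (m) of the pale bubble along the vial from the middle between the two black lines, positive towards the level's own +x end; it floats to the higher end, stops at +-0.020. Bubble 12 mm long, lines 17 mm apart: wholly between them within +-0.0025. A slope of 1 mrad along the level moves it 3 mm. Rests after about 1.5 s.
- shelf: The shelf, fixed to the bench: dark walnut-effect unit 340 mm long (y), 200 deep (x), 130 high, narrow drawer under the top standing open up to 55 mm towards -x, two fixed feet at the -y end, one levelling foot on a steel bracket beyond the +y end. Origin on the bench under the middle of the top; this frame does not tilt. The +y end starts low.
- shelf_top (a point): Centre of the upper face of the shelf's top board, 130 mm above the bench; y along the board's length (+-170 mm) towards the levelling foot, x across its depth (+-100 mm), z up out of the board. It tilts with the board.
- foot_knob (a point): Black fluted round knob on top of the levelling foot, 44 mm in diameter, 26 high, upright axis, 220 mm from the middle of the shelf (50 mm beyond the end of the top board). Point: on its axis at mid-height, 142 mm above the bench; it stays at this height. Takes about 0.1 N m and stays where it is left; pressing on the shelf does not turn it.
- kettlebell: Red kettlebell, 130 mm across, 195 mm high, 4 kg, on the bench behind the shelf; origin under its base. Leave alone.
- bowl: White ceramic bowl, 150 mm across, 60 mm high, at the back left; the ball lies in it. Leave alone.
- ball_center (a point): Hard black rubber massage ball, 62 mm, in the bowl; its centre. Leave alone.
- flask: Silver aluminium flask, 72 mm across, 235 mm high, standing behind the shelf. Leave alone.
- spanner: Steel open-ended spanner, 170 mm long, 8 mm high, lying on the bench beside the levelling foot; origin under its middle. Leave alone.
- screwdriver: Screwdriver with black handle, 190 mm long, lying to the right of the shelf. Leave alone.
- tape: Black tape measure, 66 x 34 x 60 mm, standing beyond the spirit level; origin under its middle. Leave alone.
- foot: The whole levelling foot (knob, lock nut, threaded stem, pad), origin on the bench on its axis. Turned clockwise seen from above it raises this end of the shelf, 3 mm a full turn, 360 mm from the fixed feet: 1 rad of turn moves the bubble of a level laid lengthwise by about 4 mm. It starts 1.8 to 4.2 rad short of level and has 4 rad beyond.
There are look-alikes about, which are no part of the job. Leave any blue look-alike of the level alone.

How it is judged:
By the outcome, as a careful person would: the job done as asked, in the order asked, and still so for the second after the job is handed in, while the arm keeps its last pose, push and grip.
It also fails if it takes over 72 s, if anything falls off the work surface, if the arm or the gripper's body presses on something with over 40 N, if the wrist force passes 120 N, or if a joint passes its speed limit or range.

ROBOT

A 6-joint arm with a two-finger parallel gripper is mounted at the origin on the work surface. World frame = base frame: x ahead of the robot, y to its left, z up, the work surface at z = 0. Lengths are in m, angles in rad, forces in N, time in s.
With the tool pointing down it reaches from about 0.3 to 0.85 m from the base axis. Payload 4.2 kg.
Tool frame: the origin (TCP) lies midway between the tips of the shut fingers; the grasp point (between the pads) lies 19 mm behind it (env.hold_point_z is the distance from the TCP to the grasp point, in m); z points along the fingers, y is the line along which they close (so a half turn about z gives the same grasp; the last joint's range is limited). The gripper opens to 91 mm and grips with 3 to 60 N. Pads are 32 mm wide; open, the fingers measure 118 mm over their backs; the gripper's body (76 mm by 178 mm) begins 60 mm behind the grasp point.
Start: joints at [1.179, 0.32, 1.565, -0, 1.257, -0.02], TCP at [0.209, 0.536, 0.214] pointing down, gripper open.
Joint ranges: [-3.11, 3.11], [-0.84, 2.01], [0.21, 2.61], [-1.34, 4.49], [0.05, 2.63], [-2.56, 2.56]. Speed limits (rad/s): [2.57, 2.57, 3.14, 3.14, 3.14, 3.14].

INTERFACE

Orientations are given as a unit quaternion [w, x, y, z].
In Python, from plant import env, capture, outline_of, landmark_of gives the robot as it stands.
- The arm moves only by the shell command python3 -m crank 'ROWS' [FORCE]. ROWS is JSON, a list of rows, each an object with "slide": the shift along the world's x, y, z in m, a list of three; "roll": the turn about the world's z in degrees; "fingers": the finger opening in m, from 0 to 0.0912. In form: [{"slide": [x, y, z], "roll": roll, "fingers": fingers}, ...]. A call has exactly 5 rows; each row is the pose to reach, as a shift and turn from the pose commanded when the call began; what a row does not reach only later rows make up. A row lasts 1/8 s, in which the tool goes at most 62.5 mm and 10.7 degrees, less where a joint would pass 70% of its speed; a pose out of reach is approached as far as the arm can. A call with a gripper value outside its range is refused whole. The fingers move at their own pace and stop on an object; FORCE is the grip in N (left out, the last holds). Time passes only in rows, so rows that repeat a pose let the fingers close, or fill a call up. It gives the time, the measured TCP pose, the force, the opening and the grip force at its end, in the units of the state.
- env.observe(): the state, without advancing time (a new reading comes with each control period).
- capture(name): name is "scene" or "side" or "wrist"; returns a dict with "img" (400x640x3 uint8, red, green, blue), "fx", "fy", "cx", "cy" (pixels), "position" and "attitude" of the camera in the world. Camera axes: x right, y down, z forward; pixel columns grow to the right and rows downward; lengths in m; the calibration is good to about 2 mm. A picture is of the moment at which its call begins. There is no depth.
- env.hand_in(): hands the job in; it is judged then, once.
Trained networks look in the newest picture that a camera, given by its name, has taken for a name from the list of things; names that differ only in an ending like _2 or _b are one class to them, and where a whole thing is asked for, a point or a joint stands for the part that bears it (a point fixed in the world has none). Each returns a list of dicts, best first, with "score" (0 to 1); they miss things now and then, are a little off and sometimes report something else, mostly with a low value. They report only what shows in the picture. A call takes as long as a camera call. They do not tell look-alikes from the thing itself.
- outline_of(query, camera): "region" (400x640 bool, what is visible of it).
- landmark_of(query, camera): "centre" ([x, y, z] in m, in world coordinates, good to about 4 mm: a listed point, or the origin of a listed thing).
The state is a dict: "clock": time; "q": joint angles; "qd": joint speeds; "joint_torque": joint torques, N m; "ee_pos": TCP position; "eef_rot": TCP orientation; "wrist_force": force on the tool from outside, world axes, zero at the start; "ft_torque": the same for the moment, N m; "width": finger opening in m; "gripper_force": force on a finger pad.
Only numpy, scipy, OpenCV 4.12 (cv2) and the standard library are available. Lean on these libraries where they do the work, as an engineer would, in place of code of your own. Each camera call takes 0.05 s, during which the arm holds its last target. There are 200 camera calls.

## Working session

There is one attempt and no reset: what is moved stays moved. The work goes in short steps, Python scripts to look and compute and a shell command to move; the robot and the scene stay as the last step left them, time stands still between calls to the robot, and variables do not carry over. Pictures are saved under pics/ and viewed, at most 13 in all, crops included, and the job is handed in when it is done.

```bash
mkdir -p pics; ls
python3 - <<'E'
from plant import env, capture, outline_of, landmark_of
import cv2,numpy as np
ims=[]
for c in ("scene","side"):
    r=capture(c); cv2.imwrite(f"pics/{c}0.png",r["img"][:,:,::-1])
    print(c,r["position"],r["attitude"],r["fx"])
    for n in ("level_mid","level","shelf_top","foot_knob","tape","spanner","flask","kettlebell"):
        for d in landmark_of(n,c)[:3]: print(c,n,np.round(d["centre"],3),round(d["score"],2))
print(env.observe())
E
```

```text
pics
scene [0.99440808 0.33377051 1.08922237] [-0.12820444  0.47040843  0.83824388 -0.24418587] 400.22322363886695
scene level_mid [0.429 0.32  0.017] 0.8
scene level_mid [0.182 0.285 0.018] 0.64
scene level [ 0.432  0.32  -0.001] 0.76
scene level [ 0.184  0.287 -0.001] 0.75
scene shelf_top [ 0.546 -0.057  0.127] 0.78
scene foot_knob [0.54  0.165 0.142] 0.63
scene tape [ 0.438  0.317 -0.001] 0.6
scene tape [0.611 0.302 0.   ] 0.56
scene spanner [0.755 0.274 0.037] 0.69
scene spanner [0.572 0.223 0.   ] 0.52
scene flask [ 0.789 -0.169  0.   ] 0.73
scene kettlebell [0.792 0.059 0.003] 0.84
side [-0.37436351 -0.40549651  0.75850119] [-0.39737175  0.74224546 -0.47511452  0.25579985] 486.67413747725095
side level_mid [0.434 0.321 0.021] 0.93
side level_mid [0.182 0.286 0.02 ] 0.86
side level_mid [ 0.514 -0.303 -0.001] 0.17
side level [0.437 0.321 0.001] 0.95
side level [0.188 0.288 0.001] 0.62
side shelf_top [ 0.546 -0.052  0.128] 0.73
side shelf_top [ 0.572  0.223 -0.002] 0.42
side foot_knob [0.542 0.168 0.139] 0.67
side tape [ 0.614  0.302 -0.005] 0.59
side spanner [0.573 0.223 0.   ] 0.75
side flask [ 0.787 -0.166  0.   ] 0.59
side kettlebell [0.789 0.063 0.001] 0.7
side kettlebell [0.431 0.32  0.023] 0.16
{'clock': 0.9, 'q': array([ 1.17899617e+00,  3.19599722e-01,  1.56449396e+00, -5.40162546e-06,
        1.25738045e+00, -1.99652240e-02]), 'qd': array([-0.00106983, -0.00060934,  0.00170871,  0.00023312,  0.00026158,
        0.00106551]), 'joint_torque': array([-1.41814080e-04, -4.12346792e+01, -2.32231146e+01,  7.29293330e-02,
        3.74931260e-02,  6.52730861e-06]), 'ee_pos': array([0.20890413, 0.53573608, 0.21397845]), 'eef_rot': array([1.46294802e-05, 1.84847448e-01, 9.82767224e-01, 5.74825142e-05]), 'wrist_force': array([-0.5490868 , -0.75360849, -0.57873004]), 'ft_torque': array([-0.04426443,  0.00618617,  0.02129532]), 'gripper_force': 0.0, 'width': 0.09131360324365254}
```

View scene.

View pics/scene0.png

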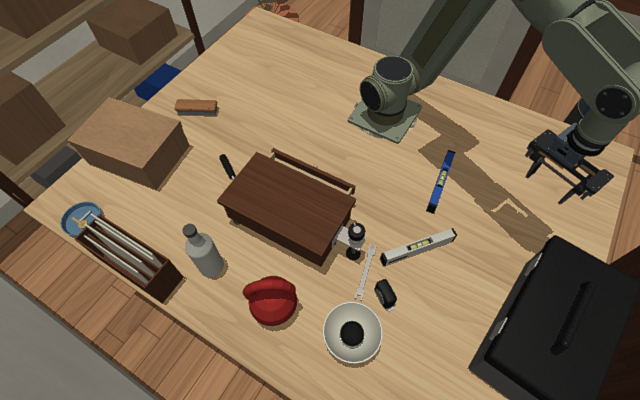

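View pics/side0.png

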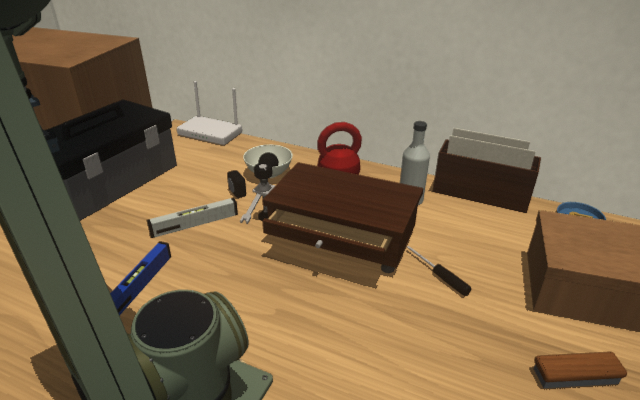

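```bash
cat > h.py <<'E'
from plant import env, capture, outline_of, landmark_of
import cv2, numpy as np
from scipy.spatial.transform import Rotation as R
def rot(r): w,x,y,z=r["attitude"]; return R.from_quat([x,y,z,w]).as_matrix()
def plane(r,uv,z):
    uv=np.atleast_2d(uv).astype(float)
    d=np.c_[(uv[:,0]-r["cx"])/r["fx"],(uv[:,1]-r["cy"])/r["fy"],np.ones(len(uv))]@rot(r).T
    p=np.array(r["position"]); return p+d*((z-p[2])/d[:,2])[:,None]
def proj(r,P):
    c=(np.atleast_2d(P)-np.array(r["position"]))@rot(r)
    return np.c_[c[:,0]/c[:,2]*r["fx"]+r["cx"],c[:,1]/c[:,2]*r["fy"]+r["cy"]]
E
python3 - <<'E'
from h import *
out=[]
for c in ("scene","side"):
    r=capture(c)
    for q,z,xy in (("level",.021,(.432,.32)),("shelf",.13,None)):
        ds=outline_of(q,c)
        if xy is not None:
            t=proj(r,[*xy,z])[0]
            ds=[d for d in ds if np.hypot(*(np.argwhere(d["region"]).mean(0)[::-1]-t))<25]
        if not ds: print(c,q,"none"); continue
        m=ds[0]["region"]
        P=plane(r,np.argwhere(m)[:,::-1],z)[:,:2]
        (cx,cy),s,a=cv2.minAreaRect(P.astype(np.float32)*1000)
        u,S,v=np.linalg.svd(P-P.mean(0),full_matrices=False)
        print(c,q,round(ds[0]["score"],2),"rect",(cx,cy),s,a,"mean",P.mean(0),"axis deg",np.degrees(np.arctan2(v[0,1],v[0,0])))
    u,w=proj(r,[.35,.25,.02])[0].astype(int)
    if c=="scene": s=r["img"][130:290,360:520]
    else: s=r["img"][180:340,90:250]
    out.append(cv2.resize(s,(400,400),interpolation=cv2.INTER_CUBIC))
cv2.imwrite("pics/crop.png",np.hstack(out)[:,:,::-1])
E
```

```text
scene level 0.78 rect (433.26629638671875, 319.4173583984375) (39.09458923339844, 244.3601531982422) 51.67047119140625 mean [0.43646427 0.31751829] axis deg -37.93033724669202
scene shelf 0.87 rect (541.5997314453125, -13.759872436523438) (274.1492004394531, 427.1369323730469) 3.3955745697021484 mean [ 0.55465803 -0.02598294] axis deg 88.03350331930099
side level 0.94 rect (438.1914367675781, 319.1979675292969) (85.48912048339844, 239.20787048339844) 51.73529052734375 mean [0.43299811 0.32275999] axis deg 142.9547167485651
side shelf 0.74 rect (477.8336181640625, -19.008407592773438) (337.62255859375, 446.2048034667969) 2.713155746459961 mean [ 0.47688461 -0.06855404] axis deg -108.27200351887626
```

View pics/crop.png

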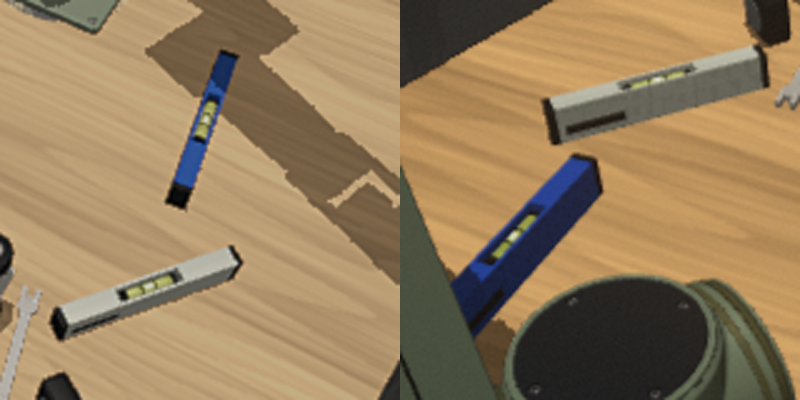

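Candidates in the scene view are the silver bar at (418,246) and the blue bar at (440,181). The silver aluminium bar with black caps, left of the shelf, fits the description; the blue one is the look-alike. The bar's yaw is about -38°, centred at (0.433, 0.320). I'm moving above it now.

```bash
python3 -m crank '[{"slide":[0.04,-0.04,0],"roll":-5,"fingers":0.09},{"slide":[0.08,-0.08,0],"roll":-10,"fingers":0.09},{"slide":[0.12,-0.12,0],"roll":-15,"fingers":0.09},{"slide":[0.16,-0.16,0],"roll":-17,"fingers":0.09},{"slide":[0.2,-0.19,0],"roll":-17,"fingers":0.09}]' 25
python3 -m crank '[{"slide":[0.024,-0.026,-0.02],"roll":0,"fingers":0.09},{"slide":[0.024,-0.026,-0.05],"roll":0,"fingers":0.09},{"slide":[0.024,-0.026,-0.08],"roll":0,"fingers":0.09},{"slide":[0.024,-0.026,-0.08],"roll":0,"fingers":0.09},{"slide":[0.024,-0.026,-0.08],"roll":0,"fingers":0.09}]'
python3 - <<'E'
from h import *
r=capture("wrist"); cv2.imwrite("pics/w1.png",r["img"][:,:,::-1])
for d in landmark_of("level_mid","wrist")[:2]: print(d["centre"],d["score"])
for d in outline_of("level","wrist")[:1]:
    P=plane(r,np.argwhere(d["region"])[:,::-1],.042)[:,:2]
    print(d["score"],cv2.minAreaRect(P.astype(np.float32)*1000),P.mean(0))
o=env.observe(); print(o["ee_pos"],o["eef_rot"],o["q"])
E
```

```text
clock: 1.82
ee_pos: [0.4099, 0.3441, 0.2143]
eef_rot: [0.0, 0.328, 0.945, 0.0]
wrist_force: [0.0, 0.3, 0.2]
width: 0.0899
gripper_force: 0.0
clock: 2.45
ee_pos: [0.4335, 0.3203, 0.1351]
eef_rot: [0.001, 0.328, 0.945, 0.001]
wrist_force: [-0.5, -0.1, 0.3]
width: 0.09
gripper_force: 0.0
[0.4373, 0.3229, 0.0181] 0.75
0.65 ((433.5234375, 320.9327697753906), (25.526357650756836, 229.13587951660156), 51.926063537597656) [0.41325714 0.33710773]
[0.43355793 0.32040536 0.13540307] [8.27758547e-04 3.27924960e-01 9.44702656e-01 1.19458244e-03] [ 6.15071208e-01  3.25478678e-01  1.76788871e+00  5.25995528e-05
  1.04531893e+00 -2.87538230e-01]
```

View pics/w1.png

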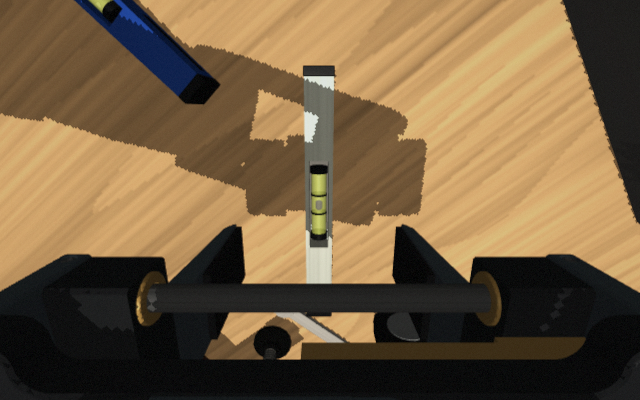

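The wrist view shows the silver bar straight between the fingers, with the vial at (319,203), within 1 mm of the TCP. Next I descend, grip and lift.

```bash
python3 -m crank '[{"slide":[0,0,-0.04],"roll":0,"fingers":0.09},{"slide":[0,0,-0.08],"roll":0,"fingers":0.09},{"slide":[0,0,-0.11],"roll":0,"fingers":0.09},{"slide":[0,0,-0.123],"roll":0,"fingers":0.09},{"slide":[0,0,-0.123],"roll":0,"fingers":0.015}]' 30
python3 -m crank '[{"slide":[0,0,0],"roll":0,"fingers":0.015},{"slide":[0,0,0],"roll":0,"fingers":0.015},{"slide":[0,0,0],"roll":0,"fingers":0.015},{"slide":[0,0,0],"roll":0,"fingers":0.015},{"slide":[0,0,0.02],"roll":0,"fingers":0.015}]' 30
python3 -m crank '[{"slide":[0,0,0.05],"roll":0,"fingers":0.015},{"slide":[0,0,0.1],"roll":0,"fingers":0.015},{"slide":[0,0,0.15],"roll":0,"fingers":0.015},{"slide":[0,0,0.2],"roll":0,"fingers":0.015},{"slide":[0,0,0.24],"roll":0,"fingers":0.015}]' 30
python3 - <<'E'
from h import *
for c in ("scene","side"):
    r=capture(c)
    cv2.imwrite(f"pics/{c}1.png",r["img"][:,:,::-1])
    for n in ("shelf_top","foot_knob"):
        for d in landmark_of(n,c)[:1]: print(c,n,np.round(d["centre"],4),round(d["score"],2))
    # shelf top corners: approx polygon of the board
    d=outline_of("shelf_top",c)[0]["region"].astype(np.uint8)
    k=max(cv2.findContours(d,0,2)[0],key=cv2.contourArea)
    h=cv2.convexHull(k); a=cv2.approxPolyDP(h,5,True)[:,0]
    print(c,np.c_[a,plane(r,a,.13)[:,:2].round(3)].tolist())
E
```

```text
clock: 3.22
ee_pos: [0.433, 0.3199, 0.0111]
eef_rot: [-0.0, 0.328, 0.945, -0.0]
wrist_force: [0.3, 1.1, 0.7]
width: 0.0829
gripper_force: 0.0
clock: 3.85
ee_pos: [0.4319, 0.319, 0.0301]
eef_rot: [-0.001, 0.328, 0.945, -0.001]
wrist_force: [0.8, -0.0, -0.3]
width: 0.0328
gripper_force: 0.0
clock: 4.47
ee_pos: [0.433, 0.3198, 0.2734]
eef_rot: [0.001, 0.328, 0.945, 0.001]
wrist_force: [0.5, -0.0, 0.0]
width: 0.0152
gripper_force: 0.0
scene foot_knob [0.5383 0.1656 0.1435] 0.97
scene [[217.0, 200.0, 0.653, -0.219], [255.0, 153.0, 0.463, -0.226], [275.0, 149.0, 0.419, -0.182], [354.0, 185.0, 0.41, 0.086], [364.0, 241.0, 0.551, 0.193], [320.0, 266.0, 0.67, 0.131], [228.0, 217.0, 0.68, -0.158]]
side shelf_top [ 0.5471 -0.0582  0.1294] 0.62
side foot_knob [0.5419 0.1679 0.1425] 0.87
side [[253.0, 188.0, 0.476, 0.155], [303.0, 162.0, 0.644, 0.101], [420.0, 186.0, 0.656, -0.212], [422.0, 193.0, 0.627, -0.225], [402.0, 255.0, 0.382, -0.247], [391.0, 266.0, 0.341, -0.237], [265.0, 233.0, 0.33, 0.038]]
```

The fingers were slower than I allowed for and the lift came too soon, so nothing is held. I'll open and look again.

```bash
python3 -m crank '[{"slide":[0,0,-0.04],"roll":0,"fingers":0.09},{"slide":[0,0,-0.09],"roll":0,"fingers":0.09},{"slide":[0,0,-0.138],"roll":0,"fingers":0.09},{"slide":[0,0,-0.138],"roll":0,"fingers":0.09},{"slide":[0,0,-0.138],"roll":0,"fingers":0.09}]' 30
python3 - <<'E'
from h import *
r=capture("wrist"); cv2.imwrite("pics/w2.png",r["img"][:,:,::-1])
for d in landmark_of("level_mid","wrist")[:2]: print(d["centre"],d["score"])
for d in outline_of("level","wrist")[:1]:
    P=plane(r,np.argwhere(d["region"])[:,::-1],.042)[:,:2]
    print(d["score"],cv2.minAreaRect(P.astype(np.float32)*1000))
o=env.observe(); print(o["ee_pos"],o["width"],o["clock"])
r=capture("scene")
P=None
# shelf top edges: lines of the walnut top in the scene view
hsv=cv2.cvtColor(r["img"],cv2.COLOR_RGB2HSV)
pred=np.array([[.446,.115,.13],[.446,-.225,.13],[.646,-.225,.13],[.646,.115,.13]])
print(proj(r,pred).round(1).tolist())
s=r["img"][120:290,195:385]; cv2.imwrite("pics/shelf.png",cv2.resize(s,(760,600)[:1]+(680,))[:600,:,::-1])
m=outline_of("shelf","scene")[0]["region"]
g=cv2.cvtColor(r["img"],cv2.COLOR_RGB2GRAY)
ls=cv2.createLineSegmentDetector().detect(g[120:290,195:385])[0][:,0]
for l in ls:
    l=l.reshape(2,2)+[195,120]; n=np.hypot(*(l[0]-l[1]))
    if n>35:
        q=plane(r,l,.13)[:,:2]; print(l.round(1).tolist(),q.round(3).tolist(),np.degrees(np.arctan2(*(q[1]-q[0])[::-1])).round(1))
E
```

```text
clock: 5.5
ee_pos: [0.4337, 0.3203, 0.1341]
eef_rot: [0.001, 0.328, 0.945, 0.001]
wrist_force: [-0.2, 0.3, -0.5]
width: 0.0623
gripper_force: 0.0
[0.4351, 0.3221, 0.0202] 0.68
0.72 ((252.30325317382812, 300.09063720703125), (112.32746124267578, 31.196577072143555), 6.951830863952637)
[0.43408515 0.32055226 0.1350616 ] 0.07409336953193461 5.65
[[356.9, 198.6], [258.5, 149.3], [216.8, 197.2], [319.7, 255.4]]
[[345.9, 190.1], [275.1, 156.8]] [[0.437, 0.075], [0.443, -0.165]] -88.5
[[324.4, 272.0], [226.5, 218.7]] [[0.678, 0.148], [0.686, -0.158]] -88.5
[[273.5, 159.9], [356.1, 198.5]] [[0.455, -0.163], [0.447, 0.113]] 91.8
[[265.5, 144.8], [353.8, 185.7]] [[0.421, -0.217], [0.413, 0.087]] 91.5
[[207.6, 233.4], [228.6, 267.3]] [[0.748, -0.174], [0.794, -0.066]] 66.6
[[380.9, 138.9], [346.4, 121.5]] [[0.219, 0.075], [0.211, -0.05]] -93.5
[[349.6, 120.1], [383.3, 135.3]] [[0.201, -0.045], [0.202, 0.075]] 89.4
[[218.8, 201.7], [319.7, 255.0]] [[0.655, -0.211], [0.645, 0.114]] 91.7
[[248.0, 155.9], [195.9, 125.1]] [[0.483, -0.237], [0.47, -0.454]] -93.5
[[298.3, 145.2], [335.6, 164.4]] [[0.37, -0.129], [0.374, 0.005]] 88.4
```

Run:
```python
from h import *
r=capture("wrist")
for d in outline_of("level","wrist"):
    P=plane(r,np.argwhere(d["region"])[:,::-1],.042)[:,:2]
    print(d["score"],cv2.minAreaRect(P.astype(np.float32)*1000))
```

```text
0.88 ((433.5283508300781, 321.46185302734375), (25.320415496826172, 229.33779907226562), 51.531246185302734)
```

View pics/w2.png

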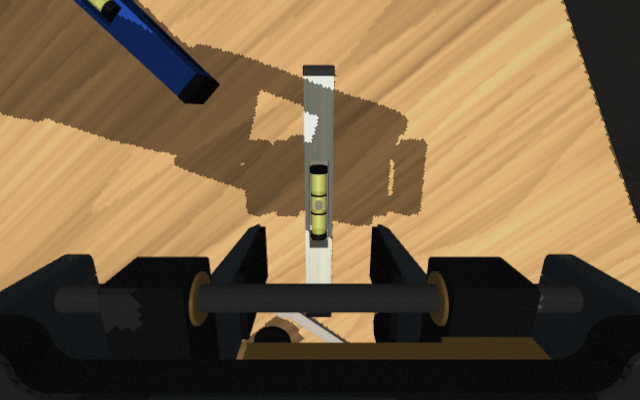

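The picture shows the level upright and unmoved, with the vial still at (319,203). I'll repeat the descent with a longer close, and lift only once it grips.

```bash
python3 -m crank '[{"slide":[0,0,-0.04],"roll":0,"fingers":0.07},{"slide":[0,0,-0.08],"roll":0,"fingers":0.06},{"slide":[0,0,-0.11],"roll":0,"fingers":0.05},{"slide":[0,0,-0.123],"roll":0,"fingers":0.05},{"slide":[0,0,-0.123],"roll":0,"fingers":0.015}]' 30
python3 -m crank '[{"slide":[0,0,0],"roll":0,"fingers":0.015},{"slide":[0,0,0],"roll":0,"fingers":0.015},{"slide":[0,0,0],"roll":0,"fingers":0.015},{"slide":[0,0,0],"roll":0,"fingers":0.015},{"slide":[0,0,0],"roll":0,"fingers":0.015}]' 30
```

```text
clock: 6.48
ee_pos: [0.4329, 0.3197, 0.0098]
eef_rot: [-0.0, 0.328, 0.945, -0.0]
wrist_force: [0.1, 0.8, -0.4]
width: 0.0429
gripper_force: 0.0
clock: 7.1
ee_pos: [0.4337, 0.3203, 0.0112]
eef_rot: [0.001, 0.328, 0.945, 0.001]
wrist_force: [0.1, 0.1, 6.2]
width: 0.0238
gripper_force: 30.0
```

```bash
python3 -m crank '[{"slide":[0,0,0.05],"roll":0,"fingers":0.015},{"slide":[0,0,0.11],"roll":0,"fingers":0.015},{"slide":[0,0,0.17],"roll":0,"fingers":0.015},{"slide":[0,0,0.22],"roll":0,"fingers":0.015},{"slide":[0,-0.02,0.24],"roll":0,"fingers":0.015}]' 30
python3 -m crank '[{"slide":[0.02,-0.05,0],"roll":-8,"fingers":0.015},{"slide":[0.04,-0.1,0],"roll":-16,"fingers":0.015},{"slide":[0.06,-0.15,0],"roll":-24,"fingers":0.015},{"slide":[0.08,-0.2,0],"roll":-32,"fingers":0.015},{"slide":[0.1,-0.25,0],"roll":-40,"fingers":0.015}]' 30
python3 -m crank '[{"slide":[0.01,-0.05,0],"roll":-7,"fingers":0.015},{"slide":[0.015,-0.095,0],"roll":-10,"fingers":0.015},{"slide":[0.015,-0.105,-0.02],"roll":-10,"fingers":0.015},{"slide":[0.015,-0.105,-0.05],"roll":-10,"fingers":0.015},{"slide":[0.015,-0.105,-0.08],"roll":-10,"fingers":0.015}]' 30
python3 - <<'E'
from h import *
o=env.observe(); print(o["ee_pos"],o["width"],o["gripper_force"],o["wrist_force"],o["q"].round(2))
q=o["eef_rot"];Y=R.from_quat([q[1],q[2],q[3],q[0]]).as_matrix()[:,1];print(np.degrees(np.arctan2(Y[1],Y[0])))
for c in ("scene","side"):
    r=capture(c);cv2.imwrite(f"pics/{c}2.png",r["img"][:,:,::-1])
    for n in ("shelf_top","level_mid"):
        for d in landmark_of(n,c)[:1]: print(c,n,np.round(d["centre"],4),round(d["score"],2))
E
```

```text
clock: 7.72
ee_pos: [0.4335, 0.3007, 0.2528]
eef_rot: [0.001, 0.327, 0.945, 0.002]
wrist_force: [-0.4, 0.0, -3.8]
width: 0.024
gripper_force: 30.0
clock: 8.35
ee_pos: [0.5325, 0.048, 0.2491]
eef_rot: [-0.001, 0.633, 0.774, -0.001]
wrist_force: [0.1, 1.3, -3.6]
width: 0.0238
gripper_force: 30.0
clock: 8.98
ee_pos: [0.5469, -0.0556, 0.1683]
eef_rot: [-0.001, 0.697, 0.717, -0.001]
wrist_force: [-0.6, 0.8, -3.3]
width: 0.024
gripper_force: 30.0
[ 0.54692813 -0.05557337  0.16827685] 0.024020947654057868 29.99938130378723 [-0.55479286  0.83265305 -3.27268698] [-0.12  0.31  1.69  0.    1.14 -0.15]
1.6492979296301058
scene shelf_top [ 0.5492 -0.0569  0.1288] 0.6
scene level_mid [ 0.5417 -0.0554  0.1773] 0.95
side shelf_top [ 0.5507 -0.0562  0.1256] 0.61
side level_mid [ 0.5463 -0.0535  0.1798] 0.66
```

```bash
python3 -m crank '[{"slide":[0.001,0,-0.012],"roll":0,"fingers":0.015},{"slide":[0.001,0,-0.02],"roll":0,"fingers":0.015},{"slide":[0.001,0,-0.025],"roll":0,"fingers":0.015},{"slide":[0.001,0,-0.027],"roll":0,"fingers":0.015},{"slide":[0.001,0,-0.028],"roll":0,"fingers":0.015}]' 30
```

```text
clock: 9.9
ee_pos: [0.549, -0.0553, 0.1419]
eef_rot: [0.0, 0.697, 0.718, 0.0]
wrist_force: [0.8, 0.7, -3.9]
width: 0.0239
gripper_force: 30.0
```

```bash
python3 -m crank '[{"slide":[0,0,-0.001],"roll":0,"fingers":0.015},{"slide":[0,0,-0.002],"roll":0,"fingers":0.015},{"slide":[0,0,-0.003],"roll":0,"fingers":0.015},{"slide":[0,0,-0.003],"roll":0,"fingers":0.015},{"slide":[0,0,-0.003],"roll":0,"fingers":0.015}]' 30
```

```text
clock: 10.52
ee_pos: [0.5492, -0.0552, 0.1404]
eef_rot: [0.001, 0.697, 0.717, 0.001]
wrist_force: [-2.0, 2.3, 5.1]
width: 0.0239
gripper_force: 30.0
```

```bash
python3 -m crank '[{"slide":[0,0,0],"roll":0,"fingers":0.03},{"slide":[0,0,0],"roll":0,"fingers":0.05},{"slide":[0,0,0],"roll":0,"fingers":0.06},{"slide":[0,0,0],"roll":0,"fingers":0.06},{"slide":[0,0,0],"roll":0,"fingers":0.06}]' 30
python3 -m crank '[{"slide":[0,0,0.03],"roll":0,"fingers":0.09},{"slide":[0,0,0.07],"roll":0,"fingers":0.09},{"slide":[0,0,0.11],"roll":0,"fingers":0.09},{"slide":[0,0,0.12],"roll":0,"fingers":0.09},{"slide":[0,0,0.12],"roll":0,"fingers":0.09}]' 30
python3 - <<'E'
from h import *
r=capture("wrist");cv2.imwrite("pics/w3.png",r["img"][:,:,::-1])
for n in ("level_mid","shelf_top","foot_knob"):
    for d in landmark_of(n,"wrist")[:1]: print(n,np.round(d["centre"],4),round(d["score"],2))
for d in outline_of("level","wrist"):
    P=plane(r,np.argwhere(d["region"])[:,::-1],.172)[:,:2]
    print(d["score"],cv2.minAreaRect(P.astype(np.float32)*1000))
E
```

```text
clock: 11.15
ee_pos: [0.5489, -0.0553, 0.1389]
eef_rot: [-0.0, 0.697, 0.718, -0.0]
wrist_force: [-0.2, 0.3, -0.6]
width: 0.0599
gripper_force: 0.0
clock: 11.78
ee_pos: [0.5488, -0.0553, 0.2587]
eef_rot: [0.0, 0.697, 0.718, 0.0]
wrist_force: [-0.1, 0.0, 0.4]
width: 0.0897
gripper_force: 0.0
level_mid [ 0.551  -0.0548  0.1464] 0.71
shelf_top [ 0.5442 -0.0546  0.129 ] 0.98
0.77 ((549.1585083007812, -54.65595245361328), (24.6785831451416, 228.96490478515625), 1.5615228414535522)
```

View pics/w3.png

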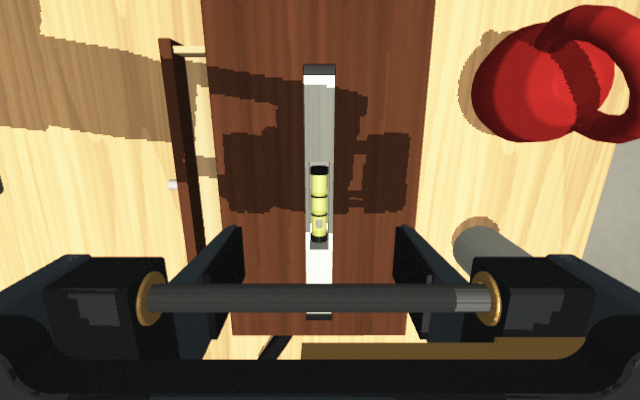

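The level lies centred and aligned on the shelf. The bubble is at (319,224) against a line midpoint of about (319,204), so roughly 16 mm towards -y. I'll quantify that.

```bash
cat >> h.py <<'E'
def strip(r,c=(.549,-.055),yaw=91.6,z=.168,name=None):
    a=np.radians(yaw);u=np.array([np.cos(a),np.sin(a)]);v=np.array([-u[1],u[0]])
    s=np.arange(-40,40.1,.25)/1000;t=np.arange(-14,14.1,.25)/1000
    S,T=np.meshgrid(s,t)
    P=np.c_[c[0]+S.ravel()*u[0]+T.ravel()*v[0],c[1]+S.ravel()*u[1]+T.ravel()*v[1],np.full(S.size,z)]
    m=proj(r,P).reshape(*S.shape,2).astype(np.float32)
    im=cv2.remap(r["img"],m[...,0],m[...,1],cv2.INTER_CUBIC)
    if name: cv2.imwrite(name,cv2.resize(im,None,fx=2.4,fy=2.4)[:,:,::-1])
    return s*1000,im
def prof(r,**k):
    s,im=strip(r,**k); p=im[48:66].astype(float).mean(0)
    for i in range(0,len(s),4): print(int(round(s[i])),p[i].round().astype(int).tolist(),end="; ")
    print()
E
python3 - <<'E'
from h import *
for c in ("wrist",): prof(capture(c),name=f"pics/s_{c}.png")
E
```

```text
-40 [103, 103, 92]; -39 [110, 110, 99]; -38 [110, 109, 98]; -37 [109, 110, 97]; -36 [109, 109, 97]; -35 [90, 90, 81]; -34 [52, 52, 48]; -33 [43, 43, 41]; -32 [45, 43, 42]; -31 [45, 44, 43]; -30 [36, 36, 40]; -29 [105, 108, 62]; -28 [201, 207, 106]; -27 [234, 238, 131]; -26 [236, 239, 131]; -25 [236, 239, 132]; -24 [236, 238, 132]; -23 [240, 242, 141]; -22 [245, 246, 157]; -21 [232, 232, 156]; -20 [195, 192, 157]; -19 [196, 190, 167]; -18 [198, 192, 168]; -17 [196, 191, 168]; -16 [197, 192, 168]; -15 [197, 191, 168]; -14 [199, 193, 170]; -13 [206, 201, 170]; -12 [228, 227, 166]; -11 [249, 251, 161]; -10 [212, 215, 121]; -9 [80, 83, 44]; -8 [153, 157, 80]; -7 [231, 234, 130]; -6 [236, 239, 135]; -5 [236, 239, 135]; -4 [240, 242, 144]; -3 [247, 248, 161]; -2 [249, 250, 169]; -1 [248, 250, 168]; 0 [248, 249, 166]; 1 [248, 249, 167]; 2 [248, 250, 167]; 3 [248, 250, 167]; 4 [249, 250, 168]; 5 [249, 250, 168]; 6 [249, 250, 169]; 7 [220, 222, 129]; 8 [63, 65, 37]; 9 [151, 155, 79]; 10 [234, 239, 131]; 11 [238, 241, 138]; 12 [239, 242, 142]; 13 [246, 247, 160]; 14 [248, 250, 169]; 15 [248, 250, 169]; 16 [249, 250, 170]; 17 [248, 250, 169]; 18 [249, 250, 170]; 19 [249, 250, 170]; 20 [249, 250, 170]; 21 [248, 250, 170]; 22 [249, 250, 170]; 23 [249, 250, 171]; 24 [249, 250, 170]; 25 [249, 250, 171]; 26 [250, 251, 173]; 27 [253, 253, 163]; 28 [152, 154, 89]; 29 [23, 23, 19]; 30 [20, 20, 20]; 31 [17, 17, 18]; 32 [17, 18, 18]; 33 [19, 20, 19]; 34 [15, 16, 16]; 35 [9, 10, 10]; 36 [62, 59, 56]; 37 [160, 153, 142]; 38 [192, 185, 172]; 39 [185, 178, 165]; 40 [171, 169, 154];
```

View pics/s_wrist.png

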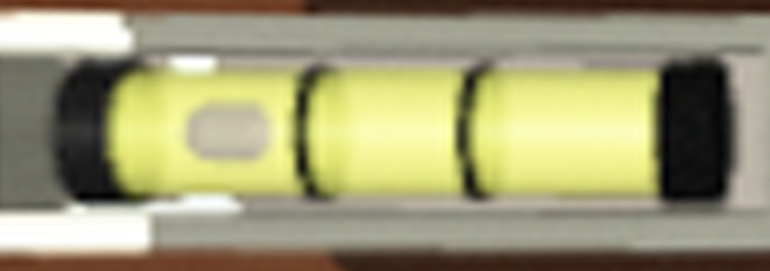

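```bash
python3 -m crank '[{"slide":[-0.002,0.05,0.01],"roll":10,"fingers":0.065},{"slide":[-0.004,0.1,0.01],"roll":20,"fingers":0.065},{"slide":[-0.006,0.15,0.01],"roll":30,"fingers":0.065},{"slide":[-0.007,0.2,0.01],"roll":40,"fingers":0.065},{"slide":[-0.008,0.221,0.01],"roll":50,"fingers":0.065}]' 30
python3 -m crank '[{"slide":[0,0,0],"roll":10,"fingers":0.065},{"slide":[0,0,0],"roll":20,"fingers":0.065},{"slide":[0,0,0],"roll":30,"fingers":0.065},{"slide":[0,0,-0.02],"roll":40,"fingers":0.065},{"slide":[0,0,-0.04],"roll":50,"fingers":0.065}]' 30
python3 -m crank '[{"slide":[0,0,0],"roll":10,"fingers":0.065},{"slide":[0,0,0],"roll":20,"fingers":0.065},{"slide":[0,0,0],"roll":23,"fingers":0.065},{"slide":[0,0,0],"roll":23,"fingers":0.065},{"slide":[0,0,0],"roll":23,"fingers":0.065}]' 30
python3 - <<'E'
from h import *
o=env.observe(); print(o["q"].round(2))
for c in ("wrist","side","scene"):
    r=capture(c);cv2.imwrite(f"pics/{c}4.png",r["img"][:,:,::-1])
    for d in landmark_of("foot_knob",c)[:2]: print(c,np.round(d["centre"],4),round(d["score"],2))
    for d in outline_of("foot_knob",c)[:1]:
        if c=="wrist":
            P=plane(r,np.argwhere(d["region"])[:,::-1],.155)[:,:2]*1000
            print(cv2.minEnclosingCircle(P.astype(np.float32)),P.mean(0))
E
```

```text
clock: 12.7
ee_pos: [0.5404, 0.1682, 0.2682]
eef_rot: [-0.001, 0.324, 0.946, -0.0]
wrist_force: [-0.4, -0.4, -0.1]
width: 0.0651
gripper_force: 0.0
clock: 13.32
ee_pos: [0.5408, 0.1657, 0.228]
eef_rot: [-0.0, -0.105, 0.994, 0.0]
wrist_force: [-0.3, 0.2, -1.4]
width: 0.0649
gripper_force: 0.0
clock: 13.95
ee_pos: [0.5408, 0.1657, 0.2286]
eef_rot: [-0.0, -0.298, 0.955, 0.0]
wrist_force: [-0.1, -0.2, 0.8]
width: 0.0652
gripper_force: 0.0
[ 0.28  0.3   1.56  0.    1.28 -1.9 ]
wrist [0.541  0.1669 0.1367] 0.87
((532.2247924804688, 159.73052978515625), 32.9168701171875) [536.66529362 163.25204034]
side [0.541  0.1664 0.1392] 0.91
scene [ 0.5477 -0.0546  0.1491] 0.44
```

View pics/wrist4.png

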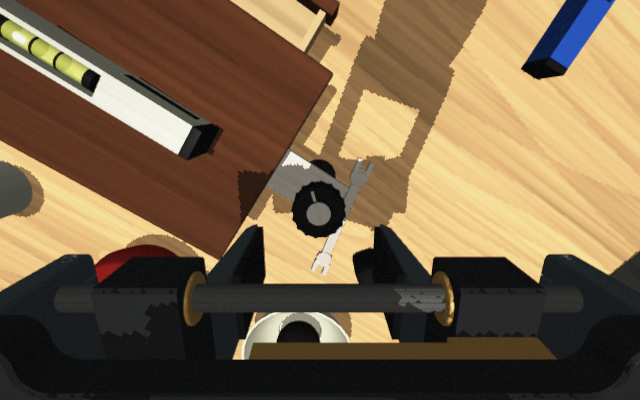

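The knob, at (318,210), is centred between the fingers, and the networks agree on (0.541, 0.1665). I'll descend and grip it.

```bash
python3 -m crank '[{"slide":[0,0.001,-0.03],"roll":0,"fingers":0.065},{"slide":[0,0.001,-0.06],"roll":0,"fingers":0.065},{"slide":[0,0.001,-0.085],"roll":0,"fingers":0.065},{"slide":[0,0.001,-0.095],"roll":0,"fingers":0.065},{"slide":[0,0.001,-0.095],"roll":0,"fingers":0.035}]' 40
python3 -m crank '[{"slide":[0,0,0],"roll":0,"fingers":0.035},{"slide":[0,0,0],"roll":0,"fingers":0.035},{"slide":[0,0,0],"roll":0,"fingers":0.035},{"slide":[0,0,0],"roll":0,"fingers":0.035},{"slide":[0,0,0],"roll":0,"fingers":0.035}]' 40
```

```text
clock: 15.02
ee_pos: [0.5409, 0.1667, 0.1338]
eef_rot: [-0.0, -0.298, 0.955, 0.0]
wrist_force: [0.2, -1.2, 0.9]
width: 0.058
gripper_force: 0.0
clock: 15.65
ee_pos: [0.542, 0.1665, 0.1351]
eef_rot: [0.001, -0.298, 0.954, -0.0]
wrist_force: [1.2, -3.5, 6.4]
width: 0.043
gripper_force: 40.0
```

```bash
python3 -m crank '[{"slide":[0,0,0],"roll":-9,"fingers":0.035},{"slide":[0,0,0],"roll":-18,"fingers":0.035},{"slide":[0,0,0],"roll":-27,"fingers":0.035},{"slide":[0,0,0],"roll":-36,"fingers":0.035},{"slide":[0,0,0],"roll":-45,"fingers":0.035}]' 40
python3 -m crank '[{"slide":[0,0,0],"roll":-9,"fingers":0.035},{"slide":[0,0,0],"roll":-18,"fingers":0.035},{"slide":[0,0,0],"roll":-27,"fingers":0.035},{"slide":[0,0,0],"roll":-36,"fingers":0.035},{"slide":[0,0,0],"roll":-45,"fingers":0.035}]' 40
python3 - <<'E'
from h import *
for c in ("wrist","scene"):
    r=capture(c); s,im=strip(r,name=f"pics/b5{c}.png")
    p=im[48:66].astype(float).mean(0); k=(p[:,2]/p[:,0]>.75)&(p[:,0]>140); print(c,s[k&(abs(s)<27)].tolist()[::3], s[(p[:,0]<110)].tolist()[::2])
E
```

```text
clock: 16.27
ee_pos: [0.5421, 0.1661, 0.1351]
eef_rot: [0.002, 0.092, 0.996, -0.0]
wrist_force: [2.7, -4.9, 6.3]
width: 0.0436
gripper_force: 40.0
clock: 16.9
ee_pos: [0.5418, 0.1657, 0.1351]
eef_rot: [0.002, 0.466, 0.885, -0.0]
wrist_force: [2.1, -4.2, 6.2]
width: 0.0431
gripper_force: 40.0
wrist [] [-40.0, -39.5, -39.0, -38.5, -38.0, -37.5, -37.0, -36.5, -36.0, -35.5, -35.0, -34.5, -34.0, -33.5, -33.0, -32.5, -32.0, -31.5, -31.0, -30.5, -30.0, -29.5, -29.0, -28.5, -28.0, -27.5, -27.0, -26.5, -26.0, -25.5, -25.0, -24.5, -24.0, -23.5, -23.0, -22.5, -22.0, -21.5, -21.0, -20.5, -20.0, -19.5, -19.0, -18.5, -18.0, -17.5, -17.0, -16.5, -16.0, -15.5, -15.0, -14.5, -14.0, -13.5, -13.0, -12.5, -12.0, -11.5, -11.0, -10.5, -10.0, -9.5, -9.0, -8.5, -8.0, -7.5, -7.0, -6.5, -6.0, -5.5, -5.0, -4.5, -4.0, -3.5, -3.0, -2.5, -2.0, -1.5, -1.0, -0.5, 0.0, 0.5, 1.0, 1.5, 2.0, 2.5, 3.0, 3.5, 4.0, 4.5, 5.0, 5.5, 6.0, 6.5, 7.0, 7.5, 8.0, 8.5, 9.0, 9.5, 10.0, 10.5, 11.0, 11.5, 12.0, 12.5, 13.0, 13.5, 14.0, 14.5, 15.0, 15.5, 16.0, 16.5, 17.0, 17.5, 18.0, 18.5, 19.0, 19.5, 20.0, 20.5, 21.0, 21.5, 22.0, 22.5, 23.0, 23.5, 24.0, 24.5, 25.0, 25.5, 26.0, 26.5, 27.0, 27.5, 28.0, 28.5, 29.0, 29.5, 30.0, 30.5, 31.0, 31.5, 32.0, 32.5, 33.0, 33.5, 34.0, 34.5, 35.0, 35.5, 36.0, 36.5, 37.0, 37.5, 38.0, 38.5, 39.0, 39.5, 40.0]
scene [-20.0, -19.25, -18.5, -17.75, -17.0, -16.25, -15.5, -14.75, -14.0, -13.25, -12.5, -11.75, -11.0] [-40.0, -39.5, -39.0, -38.5, -38.0, -37.5, -37.0, -36.5, -36.0, -35.5, -35.0, -34.5, -34.0, -33.5, -33.0, -32.5, -32.0, -31.5, -31.0, 26.0, 26.5, 27.0, 27.5, 28.0, 28.5, 29.0, 29.5, 30.0, 30.5, 31.0, 31.5, 32.0, 32.5, 33.0, 33.5, 34.0, 34.5, 35.0]<stdin>:4: RuntimeWarning: invalid value encountered in divide
```

```bash
python3 -m crank '[{"slide":[0,0,0],"roll":-9,"fingers":0.035},{"slide":[0,0,0],"roll":-18,"fingers":0.035},{"slide":[0,0,0],"roll":-27,"fingers":0.035},{"slide":[0,0,0],"roll":-36,"fingers":0.035},{"slide":[0,0,0],"roll":-45,"fingers":0.035}]' 40
python3 -m crank '[{"slide":[0,0,0],"roll":-9,"fingers":0.035},{"slide":[0,0,0],"roll":-18,"fingers":0.035},{"slide":[0,0,0],"roll":-27,"fingers":0.035},{"slide":[0,0,0],"roll":-36,"fingers":0.035},{"slide":[0,0,0],"roll":-45,"fingers":0.035}]' 40
python3 -m crank '[{"slide":[0,0,0],"roll":-9,"fingers":0.035},{"slide":[0,0,0],"roll":-18,"fingers":0.035},{"slide":[0,0,0],"roll":-27,"fingers":0.035},{"slide":[0,0,0],"roll":-36,"fingers":0.035},{"slide":[0,0,0],"roll":-45,"fingers":0.035}]' 40
python3 -m crank '[{"slide":[0,0,0],"roll":0,"fingers":0.035},{"slide":[0,0,0],"roll":0,"fingers":0.035},{"slide":[0,0,0],"roll":0,"fingers":0.035},{"slide":[0,0,0],"roll":0,"fingers":0.035},{"slide":[0,0,0],"roll":0,"fingers":0.035}]' 40
python3 -m crank '[{"slide":[0,0,0],"roll":0,"fingers":0.035},{"slide":[0,0,0],"roll":0,"fingers":0.035},{"slide":[0,0,0],"roll":0,"fingers":0.035},{"slide":[0,0,0],"roll":0,"fingers":0.035},{"slide":[0,0,0],"roll":0,"fingers":0.035}]' 40
python3 - <<'E'
from h import *
ims=[]
for c in ("wrist","scene","side"):
    r=capture(c); s,im=strip(r); ims.append(cv2.resize(im,(780,195)))
    p=im[48:66].astype(float).mean(0)+1; k=(p[:,2]/p[:,0]>.72)&(p[:,0]>140)&(abs(s)<27); y=(p[:,2]/p[:,0]<.75)&(p[:,0]>140)
    print(c,[ (s[m].min(),s[m].max(),s[m].mean()) for m in (k,y) if m.any()])
cv2.imwrite("pics/b6.png",np.vstack(ims)[:,:,::-1]); print(env.observe()["q"].round(2))
E
```

```text
clock: 17.62
ee_pos: [0.5414, 0.1656, 0.1351]
eef_rot: [0.001, 0.769, 0.639, -0.0]
wrist_force: [1.3, -5.5, 7.1]
width: 0.0428
gripper_force: 40.0
clock: 18.25
ee_pos: [0.541, 0.1658, 0.1351]
eef_rot: [0.001, 0.955, 0.296, 0.0]
wrist_force: [-0.9, -5.3, 8.0]
width: 0.0432
gripper_force: 40.0
clock: 18.88
ee_pos: [0.5409, 0.1663, 0.1351]
eef_rot: [0.0, 0.996, -0.092, 0.0]
wrist_force: [-0.8, -2.4, 7.2]
width: 0.043
gripper_force: 40.0
clock: 19.5
ee_pos: [0.5409, 0.1663, 0.1351]
eef_rot: [0.0, 0.996, -0.09, 0.0]
wrist_force: [-0.3, -2.8, 8.0]
width: 0.0432
gripper_force: 40.0
clock: 20.12
ee_pos: [0.5409, 0.1663, 0.1351]
eef_rot: [0.0, 0.996, -0.09, 0.0]
wrist_force: [-1.1, -3.2, 7.7]
width: 0.0432
gripper_force: 40.0
wrist []
scene [(np.float64(-8.25), np.float64(1.75), np.float64(-3.25)), (np.float64(-30.0), np.float64(24.25), np.float64(-2.9842767295597485))]
side [(np.float64(-7.5), np.float64(7.0), np.float64(-1.7666666666666666)), (np.float64(-30.0), np.float64(25.5), np.float64(-1.9944444444444445))]
[ 0.28  0.37  1.71 -0.    1.07  2.03]
```

View pics/b6.png

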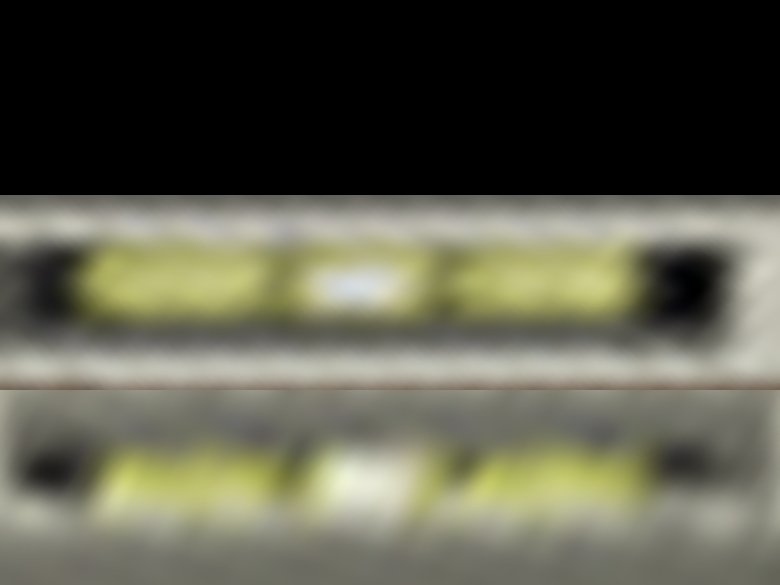

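Scene and side strips show the bubble about 0.7 mm short of the middle, with the lines at 280 and 440 and the bubble at 353. That matches the 236° estimate, so I'll turn a last 8°, release and rise.

```bash
python3 -m crank '[{"slide":[0,0,0],"roll":-4,"fingers":0.035},{"slide":[0,0,0],"roll":-8,"fingers":0.035},{"slide":[0,0,0],"roll":-8,"fingers":0.035},{"slide":[0,0,0],"roll":-8,"fingers":0.06},{"slide":[0,0,0],"roll":-8,"fingers":0.065}]' 40
python3 -m crank '[{"slide":[0,0,0],"roll":0,"fingers":0.065},{"slide":[0,0,0],"roll":0,"fingers":0.065},{"slide":[0,0,0.03],"roll":0,"fingers":0.065},{"slide":[0,0,0.08],"roll":0,"fingers":0.065},{"slide":[0,0,0.125],"roll":0,"fingers":0.065}]' 40
python3 -m crank '[{"slide":[0,-0.05,0],"roll":8,"fingers":0.08},{"slide":[0.004,-0.1,0],"roll":16,"fingers":0.08},{"slide":[0.006,-0.15,0],"roll":20,"fingers":0.08},{"slide":[0.008,-0.2,0],"roll":20,"fingers":0.08},{"slide":[0.008,-0.22,0],"roll":20,"fingers":0.08}]' 40
python3 - <<'E'
from h import *
ims=[]
q=env.observe()["eef_rot"];Y=R.from_quat([q[1],q[2],q[3],q[0]]).as_matrix()[:,1];print(np.degrees(np.arctan2(Y[1],Y[0])))
for c in ("wrist","scene","side"):
    r=capture(c); s,im=strip(r); ims.append(cv2.resize(im,(780,195)))
    p=im[48:66].astype(float).mean(0)+1; k=(p[:,2]/p[:,0]>.72)&(p[:,0]>140)&(abs(s)<27); y=(p[:,2]/p[:,0]<.75)&(p[:,0]>140)
    print(c,[ (s[m].min(),s[m].max(),s[m].mean()) for m in (k,y) if m.any()], s[(p[:,0]<130)&(abs(s)<13)])
    if c=="wrist":
        for d in outline_of("level","wrist")[:1]:
            P=plane(r,np.argwhere(d["region"])[:,::-1],.172)[:,:2]
            print(d["score"],cv2.minAreaRect(P.astype(np.float32)*1000))
cv2.imwrite("pics/b7.png",np.vstack(ims)[:,:,::-1])
E
```

```text
clock: 20.9
ee_pos: [0.5402, 0.167, 0.1335]
eef_rot: [-0.0, 0.987, -0.159, -0.001]
wrist_force: [-0.6, 0.2, -0.6]
width: 0.0604
gripper_force: 0.0
clock: 21.52
ee_pos: [0.5408, 0.1668, 0.2604]
eef_rot: [-0.0, 0.987, -0.159, -0.0]
wrist_force: [0.4, -0.2, -0.3]
width: 0.0653
gripper_force: 0.0
clock: 22.15
ee_pos: [0.5487, -0.0554, 0.2588]
eef_rot: [0.0, 1.0, 0.014, -0.0]
wrist_force: [0.2, -0.2, -0.2]
width: 0.08
gripper_force: 0.0
-88.45077566169226
wrist [(np.float64(-4.75), np.float64(4.0), np.float64(-0.375)), (np.float64(-28.75), np.float64(27.5), np.float64(-0.6933701657458563))] [-9.75 -9.5  -9.25 -9.   -8.75  7.5   7.75  8.    8.25  8.5 ]
0.6 ((554.260498046875, -55.526527404785156), (33.41313934326172, 230.0894775390625), 1.7851614952087402)
scene [(np.float64(-6.75), np.float64(1.0), np.float64(-2.875)), (np.float64(-30.25), np.float64(24.25), np.float64(-3.1050295857988166))] [-11.75 -11.5    4.5    4.75   5.     5.25   5.5    5.75   6.     6.25]
side [(np.float64(-5.0), np.float64(2.0), np.float64(-1.2321428571428572)), (np.float64(-29.0), np.float64(24.25), np.float64(-2.5935582822085887))] [-11.25 -11.   -10.75 -10.5  -10.25 -10.    -9.75   5.75   6.     6.25
   6.5    6.75   7.     7.25   7.5 ]
```

View pics/b7.png

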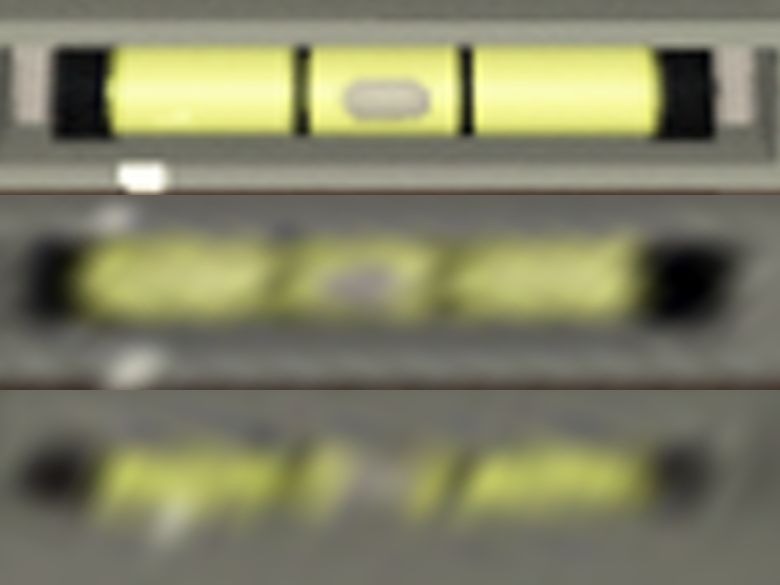

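The bubble now sits at 0.2 mm, well between the lines. Next I press with the fingers astride the vial.

```bash
python3 -m crank '[{"slide":[0,0,-0.03],"roll":0,"fingers":0.08},{"slide":[0,0,-0.06],"roll":0,"fingers":0.08},{"slide":[0,0,-0.075],"roll":0,"fingers":0.08},{"slide":[0,0,-0.08],"roll":0,"fingers":0.08},{"slide":[0,0,-0.084],"roll":0,"fingers":0.08}]'
python3 -m crank '[{"slide":[0,0,-0.001],"roll":0,"fingers":0.08},{"slide":[0,0,-0.002],"roll":0,"fingers":0.08},{"slide":[0,0,-0.003],"roll":0,"fingers":0.08},{"slide":[0,0,-0.003],"roll":0,"fingers":0.08},{"slide":[0,0,-0.003],"roll":0,"fingers":0.08}]'
```

```text
clock: 22.98
ee_pos: [0.5496, -0.0529, 0.1756]
eef_rot: [0.0, 1.0, 0.015, 0.001]
wrist_force: [-0.6, -0.2, -0.2]
width: 0.0799
gripper_force: 0.0
clock: 23.6
ee_pos: [0.5491, -0.0533, 0.1723]
eef_rot: [0.0, 1.0, 0.015, 0.0]
wrist_force: [-1.1, -0.1, 2.2]
width: 0.0798
gripper_force: 0.9
```

```bash
python3 -m crank '[{"slide":[0,0,-0.001],"roll":0,"fingers":0.08},{"slide":[0,0,-0.002],"roll":0,"fingers":0.08},{"slide":[0,0,-0.003],"roll":0,"fingers":0.08},{"slide":[0,0,-0.003],"roll":0,"fingers":0.08},{"slide":[0,0,-0.003],"roll":0,"fingers":0.08}]'
```

```text
clock: 24.22
ee_pos: [0.5492, -0.0534, 0.1722]
eef_rot: [0.0, 1.0, 0.015, 0.001]
wrist_force: [-4.8, -0.1, 16.9]
width: 0.0799
gripper_force: 8.4
```

```bash
python3 -m crank '[{"slide":[-0.001,0,-0.001],"roll":0,"fingers":0.08},{"slide":[-0.001,0,-0.002],"roll":0,"fingers":0.08},{"slide":[-0.001,0,-0.002],"roll":0,"fingers":0.08},{"slide":[-0.001,0,-0.002],"roll":0,"fingers":0.08},{"slide":[-0.001,0,-0.002],"roll":0,"fingers":0.08}]'
python3 -m crank '[{"slide":[0,0,0],"roll":0,"fingers":0.08},{"slide":[0,0,0],"roll":0,"fingers":0.08},{"slide":[0,0,0],"roll":0,"fingers":0.08},{"slide":[0,0,0],"roll":0,"fingers":0.08},{"slide":[0,0,0],"roll":0,"fingers":0.08}]'
python3 -m crank '[{"slide":[0,0,0],"roll":0,"fingers":0.08},{"slide":[0,0,0],"roll":0,"fingers":0.08},{"slide":[0,0,0],"roll":0,"fingers":0.08},{"slide":[0,0,0],"roll":0,"fingers":0.08},{"slide":[0,0,0],"roll":0,"fingers":0.08}]'
python3 -m crank '[{"slide":[0,0,0],"roll":0,"fingers":0.08},{"slide":[0,0,0],"roll":0,"fingers":0.08},{"slide":[0,0,0],"roll":0,"fingers":0.08},{"slide":[0,0,0],"roll":0,"fingers":0.08},{"slide":[0,0,0],"roll":0,"fingers":0.08}]'
python3 - <<'E'
from h import *
ims=[]
for c in ("wrist","scene","side"):
    r=capture(c); s,im=strip(r); ims.append(cv2.resize(im,(780,195)))
    p=im[48:66].astype(float).mean(0)+1; k=(p[:,2]/p[:,0]>.72)&(p[:,0]>100)&(abs(s)<27)
    print(c,[ (s[m].min(),s[m].max(),s[m].mean()) for m in (k,) if m.any()], s[(p[:,0]<130)&(abs(s)<13)].tolist()[:25])
cv2.imwrite("pics/b8.png",np.vstack(ims)[:,:,::-1])
E
```

```text
clock: 24.85
ee_pos: [0.5492, -0.0534, 0.1722]
eef_rot: [0.0, 1.0, 0.015, 0.003]
wrist_force: [-5.3, -0.2, 24.8]
width: 0.0798
gripper_force: 12.6
clock: 25.48
ee_pos: [0.5492, -0.0534, 0.1722]
eef_rot: [0.0, 1.0, 0.015, 0.003]
wrist_force: [-5.2, -0.5, 25.6]
width: 0.0801
gripper_force: 12.6
clock: 26.1
ee_pos: [0.5492, -0.0534, 0.1722]
eef_rot: [0.0, 1.0, 0.015, 0.003]
wrist_force: [-4.4, -0.5, 24.8]
width: 0.0801
gripper_force: 12.6
clock: 26.72
ee_pos: [0.5492, -0.0533, 0.1722]
eef_rot: [0.0, 1.0, 0.015, 0.003]
wrist_force: [-5.1, 0.1, 24.3]
width: 0.0801
gripper_force: 12.6
wrist [(np.float64(-5.0), np.float64(4.0), np.float64(-0.5))] [-9.75, -9.5, -9.25, -9.0, -8.75, -8.5, 7.5, 7.75, 8.0, 8.25, 8.5]
scene [(np.float64(-6.75), np.float64(1.25), np.float64(-2.75))] [-11.75, -11.5, 4.5, 4.75, 5.0, 5.25, 5.5, 5.75, 6.0, 6.25]
side [(np.float64(-5.0), np.float64(2.0), np.float64(-1.5))] [-11.0, -10.75, -10.5, -10.25, -10.0, 5.75, 6.0, 6.25, 6.5, 6.75, 7.0, 7.25, 7.5]
```

View pics/b8.png

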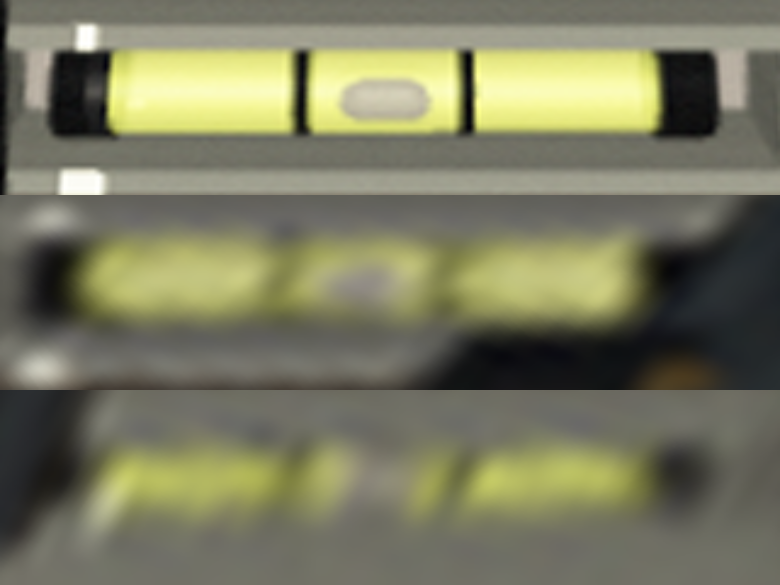

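The bubble stays centred between the lines under a steady 25 N press, so I'm handing in.

```bash
python3 -c "
from plant import env
print(env.hand_in())"
```

```text
the job is handed in; nothing more can be done
None
```

The job is handed in at about 27 s: the spirit level lies lengthwise on the middle of the shelf, the knob has been turned about 233° clockwise, and the gripper is still pressing the level down with about 25 N, bubble about 0.1 mm from the middle of the lines, nothing else deliberately moved; no verdict was returned.

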